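# Clamp a circuit board in a cam-locked board holder

## Robot

A 6-joint arm with a two-finger parallel gripper is mounted at the origin on the work surface. World frame = base frame: x ahead of the robot, y to its left, z up, the work surface at z = 0. Lengths are in m, angles in rad, forces in N, time in s.
With the tool pointing down it reaches from about 0.35 to 0.975 m from the base axis. Payload 4.9 kg.
Tool frame: the origin (TCP) lies on the front face of the gripper's body, between the roots of the fingers; the fingertips stand ctrl.finger_overhang ahead of it and the grasp point (between the pads) lies 54 mm ahead of it (ctrl.finger_overhang is the distance from the TCP to the fingertips, in m); z points along the fingers, y is the line along which they close (so a half turn about z gives the same grasp; the last joint's range is limited). The gripper opens to 85 mm and grips with 20 to 120 N. Pads are 22 mm wide; open, the fingers measure 114 mm over their backs; the gripper's body (76 mm by 85 mm) begins 54 mm behind the grasp point. The pads swing forward as they close: fully open they stand 13 mm farther back than shut.
Start: joints at [1.044, 0.053, 1.613, -0, 1.476, -0.119], TCP at [0.248, 0.574, 0.304] pointing down, gripper open.
Joint ranges: [-3.01, 3.01], [-1.01, 2.22], [0.06, 2.58], [-1.02, 4.17], [0.09, 2.62], [-3.14, 3.14]. Speed limits (rad/s): [2.57, 2.57, 3.14, 3.14, 3.14, 3.14].

## Interface

Orientations are given as a rotation vector (axis times angle).
In Python, from station import ctrl, vision gives the robot as it stands. The module is installed in compiled form; this text tells all that it offers.
- The arm moves only by the tool drive_tool, never from a script. Its argument "rows" is a list of rows, each a list of 2 entries, a list of its own where there are three numbers: the shift along the tool's x, y, z in m, then the turn about the tool's z in rad. A call has 1 to 10 rows; each row shifts and turns the commanded pose from where the row before left it, along the tool's axes as they then stand; what a row does not reach is not made up. A row lasts 1/10 s, in which the tool goes at most 50 mm and 8.59 degrees, less where a joint would pass 70% of its speed; a pose out of reach is approached as far as the arm can. A call with a gripper value outside its range is refused whole. "jaw" is the closure, from 0 (fully open) to 1 (shut), set as the call begins (left out, the last holds). The fingers move at their own pace and stop on an object; "grip_force" is the grip in N (left out, the last holds). Time passes only in rows, so rows that do not move let the fingers close. It gives the time, the measured TCP pose, the force, the opening and the grip force at its end, in the units of the state.
- ctrl.get_obs(): the state, without advancing time (a new reading comes with each control period).
- vision.get_image(name): name is "scene" or "top"; returns a dict with "image" (400x640x3 uint8, blue, green, red), "vertical_fov" (degrees; the focal length in pixels is half the picture's height over the tangent of half this angle, whatever the lens; pixels are square), "cx", "cy" (the principal point, pixels), "dist_coeffs" ([k1, k2, p1, p2, k3] as OpenCV has them; the pictures are not rectified), "R" (3x3) and "t" (3): a world point X has camera coordinates R X + t. Camera axes: x right, y down, z forward; pixel columns grow to the right and rows downward; lengths in m; the calibration is good to about 2 mm. A picture is of the moment at which its call begins. There is no depth.
- ctrl.finish_job(): hands the job in; it is judged then, once.
The state is a dict: "t": time; "q": joint angles; "dq": joint speeds; "effort": joint torques, N m; "tool_pos": TCP position; "tool_rot": TCP orientation; "contact_force": force on the tool from outside, world axes, zero at the start; "wrist_torque": the same for the moment, N m; "opening": finger opening in m; "grip_force": force on a finger pad.
Only numpy, scipy, OpenCV 4.12 (cv2) and the standard library are available. Lean on these libraries where they do the work, as an engineer would, in place of code of your own. Each camera call takes 0.05 s, during which the arm holds its last target. There are 200 camera calls.

## Task

Clamp the circuit board in the bench holder, all by pushing with a fingertip: swing the red-knobbed eccentric lever round to its open stop so that the slide is free, then push the sliding jaw forward until the board sits snug between both jaws, then swing the lever back to its locked stop. Do not shift the jaw while the lock is still on, do not lift or tip the board, and leave the meter, screwdriver and solder reel where they are.

Things in the scene. Friction and masses are not known exactly. Their poses are not given: they have to be found in the camera images.
- holder: board holder on a fixed dark blue base plate, 310 x 206 mm. Origin on the bench; x axis = the way the jaw slides forward, y left, z up. In its frame (mm): fixed jaw's face at x 95, its top at z 54; two card guides carry the board, x -28 to 98, |y| 46 to 66, top z 48; slide plate on the centre line, 59 wide, top z 28, steel gibs beside it to |y| 40, z 31
- jaw (a joint): travel (m) of the sliding jaw along the holder's +x: 0 = fully back; 0.060 = the 100 mm board held between both jaws without a gap. It stays where it is left, takes about 3 N to push when free; with the lever locked it is gripped by friction and slips only above about 30 N
- jaw_back (a point): centre of the back (robot-side) upright face of the sliding aluminium jaw, where it is pushed; moves with the jaw. The face is 84 mm wide and runs from z 31 to 54 mm above the bench; the jaw's front face is 22 mm further along the holder's +x. Behind it lies only the flat slide plate (top at z 28 mm)
- cam_lever (a joint): angle (rad) of the eccentric lever: 0 = open stop, cam's low point towards the slide, slide free; 2.09 = locked stop, cam presses a brass shoe on the slide (begins to grip at about 1.25). Grows clockwise seen from above. In the holder's frame the lever points 155 deg from +x towards +y when open, 35 deg when locked. Stays where left; takes 0.35 N m, up to 0.65 to lock
- lever_pivot (a point): the lever's pivot axis, at the mid-height of the lever bar (67 mm above the bench); at x -70, y +66 mm in the holder's frame. Fixed to the holder. A round steel hub of 9 mm radius stands here
- lever_knob (a point): centre of the red ball knob, 24 mm in diameter, at the lever's end, 90 mm from the pivot and 67 mm above the bench. Between hub and knob the lever is a straight steel bar 12 mm wide, z 62 to 72 mm; beyond 25 mm from the pivot nothing under it is higher than 48 mm
- board_center (a point): centre of the loose green circuit board, 100 mm (along the holder's x) x 116 x 2.4 mm, 90 g, flat on the card guides between the jaws, underside 42 mm above the bench; parts on it up to 11 mm high. It slides along the guides when the jaw pushes it; seated against the fixed jaw its centre is at x = 45 mm in the holder's frame
- multimeter_center (a point): centre of a dark green multimeter lying on the bench, 180 x 86 x 38 mm (leave alone)
- driver_center (a point): middle of a screwdriver with an orange handle lying on the bench, 190 mm long, 26 mm thick (leave alone)
- reel_center (a point): centre of an aluminium solder reel with a red label standing on the bench, 58 mm in diameter, 40 mm high (leave alone)

How it is judged:
On the way, in this order (a step that is already met when the one before it is completed fails the run):
1. the lever is swung to its open stop while the jaw is still where it stood (value of joint cam_lever below 0.3 rad and distance of jaw_back from where it was at the start of the episode below 0.006 m), for 0.1 s.
2. with the lever still open, the jaw is pushed forward until the board is snug between both jaws (value of joint cam_lever below 0.5 rad and value of joint jaw above 0.0575 m and x of board_center in the frame of holder above 0.0425 m), for 0.1 s.
3. the lever is swung back to its locked stop (value of joint cam_lever above 1.9 rad), for 0.2 s.
At the end, for the whole second after the job is handed in: the lever is locked (above 1.9 rad of 2.09), the board lies flat (0.05 rad) in its guides with at most 2.5 mm of play between the jaws (jaw above 0.0575 m, board centre beyond x = 42.5 mm in the holder), and meter, screwdriver and reel are within 20 mm of where they were (value of joint cam_lever above 1.9 rad and value of joint jaw above 0.0575 m and x of board_center in the frame of holder above 0.0425 m and z of board_center in the frame of holder between 0.041 and 0.047 m and angle between board_center's own z axis and vertical below 0.05 rad and distance of each of multimeter_center, driver_center, reel_center from where it was at the start of the episode below 0.02 m); the robot touches nothing.
It fails at once if the board is lifted or tipped out of its guides (z of board_center in the frame of holder above 0.055 m or angle between board_center's own z axis and vertical above 0.2 rad).
It fails at once if the meter, screwdriver or reel is moved more than 20 mm (distance of any of multimeter_center, driver_center, reel_center from where it was at the start of the episode above 0.02 m).
It also fails if it takes over 72 s, if anything falls off the work surface, if the arm or the gripper's body presses on something with over 40 N, if the wrist force passes 120 N, or if a joint passes its speed limit or range.

## Working session

There is one attempt and no reset: what is moved stays moved. The work goes in short steps, Python scripts to look and compute and a tool call to move; the robot and the scene stay as the last step left them, time stands still between calls to the robot, and variables do not carry over. Pictures are saved under pics/ and viewed, at most 10 in all, crops included, and the job is handed in when it is done.

Besides the shell and the picture viewer there is one more tool, called after ">>>" as name([rows], argument=value, ...), one row to a line, values as JSON. drive_tool: Moves the arm, as the interface text tells. Its arguments: {"type":"object","properties":{"rows":{"type":"array","items":{"type":"array"}},"jaw":{"type":"number"},"grip_force":{"type":"number"}},"required":["rows"]}

```bash
mkdir -p pics
cat > h.py <<'E'
import numpy as np, cv2
from station import ctrl, vision
def cam(n):
    d=vision.get_image(n); im=d["image"]; f=im.shape[0]/2/np.tan(np.radians(d["vertical_fov"])/2)
    K=np.array([[f,0,d["cx"]],[0,f,d["cy"]],[0,0,1.]]); return im,K,np.array(d["dist_coeffs"],float),np.array(d["R"]),np.array(d["t"])
def ray(c,p,z):
    im,K,D,R,t=c; u=cv2.undistortPoints(np.array([[p]],float),K,D)[0,0]
    o=-R.T@t; v=R.T@np.array([u[0],u[1],1]); return o+v*(z-o[2])/v[2]
E
python3 - <<'E'
from h import *
for n in("top","scene"):
    c=cam(n); cv2.imwrite(f"pics/{n}0.png",c[0]); print(n,c[1][0,0],-c[3].T@c[4])
o=ctrl.get_obs();print(o["t"],o["tool_pos"],o["tool_rot"],o["opening"],ctrl.finger_overhang)
E
```

```text
top 430.12675390418207 [ 0.45922161 -0.00927606  0.89768463]
scene 392.42755335930235 [ 1.30162021 -0.11497828  0.81869983]
0.1 [0.24764523 0.57337253 0.30278364] [-6.35968082e-01 -3.07595389e+00  2.75387835e-03] 0.08526484493539967 0.0726
```

View pics/top0.png

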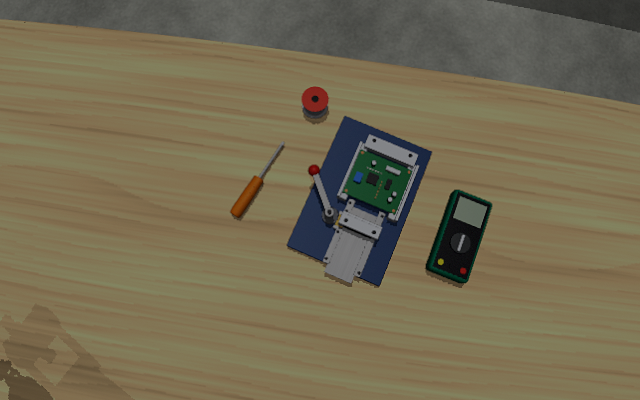

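View pics/scene0.png

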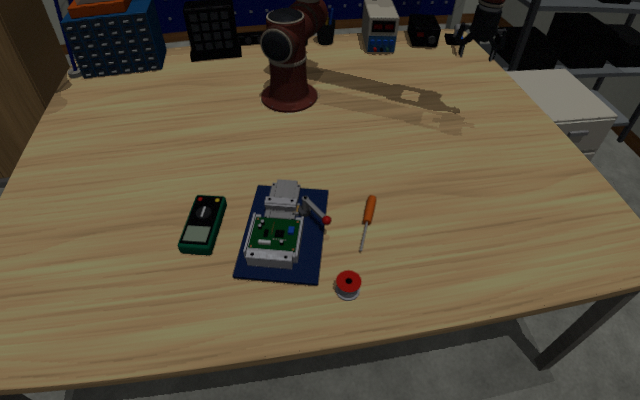

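Top view: holder tilted about 20°, knob at (314,170), hub (329,215), sliding jaw near (360,222), board (378,182); driver at left, reel (315,100), meter right. The scene view agrees with this.

```bash
cat >> h.py <<'E'
def blob(m):
    n,l,s,ce=cv2.connectedComponentsWithStats(m.astype(np.uint8)); k=1+np.argmax(s[1:,4]); return (l==k).astype(np.uint8),ce[k],s[k,4]
def knob(c,z=.067,near=None):
    h=cv2.cvtColor(c[0],cv2.COLOR_BGR2HSV); m=((h[...,0]<6)|(h[...,0]>174))&(h[...,1]>150)&(h[...,2]>50)
    n,l,s,ce=cv2.connectedComponentsWithStats(m.astype(np.uint8)); return [(ce[k].round(1),s[k,4],ray(c,ce[k],z).round(4)) for k in range(1,n) if s[k,4]>15]
E
python3 - <<'E'
from h import *
c=cam("top"); h=cv2.cvtColor(c[0],cv2.COLOR_BGR2HSV); H,S,V=[h[...,i].astype(int) for i in range(3)]
for k in knob(c): print("red",k)
c2=cam("scene")
for k in knob(c2): print("red scene",k)
m,ce,a=blob((H>105)&(H<125)&(S>110)); hull=cv2.convexHull(cv2.findContours(m,0,1)[0][0])
r=cv2.minAreaRect(cv2.findNonZero(m)); print("blue",r,a)
P=np.array([ray(c,p,.012)[:2] for p in cv2.boxPoints(r)]); print(P.round(4)); d=np.roll(P,-1,0)-P
print("len",np.linalg.norm(d,axis=1),"ang",np.degrees(np.arctan2(d[:,1],d[:,0])),"centre",P.mean(0))
ap=cv2.approxPolyDP(hull,4,True)[:,0]; print([(tuple(p),ray(c,p,.012)[:2].round(4)) for p in ap])
m=blob((H>45)&(H<80)&(S>120)&(np.arange(640)[None]<425))[0]; m=cv2.morphologyEx(m,3,np.ones((7,7),np.uint8))
r=cv2.minAreaRect(cv2.findNonZero(m)); P=np.array([ray(c,p,.0444)[:2] for p in cv2.boxPoints(r)]);d=np.roll(P,-1,0)-P
print("board",r,P.mean(0),np.linalg.norm(d,axis=1),np.degrees(np.arctan2(d[:,1],d[:,0])))
cv2.imwrite("pics/crop.png",cv2.resize(c[0][105:295,270:450],None,fx=3.1,fy=3.1,interpolation=2))
E
```

```text
red (array([314.6,  98.9]), np.int32(490), array([0.8361, 0.0367, 0.067 ]))
red (array([313.5, 169.5]), np.int32(83), array([0.6852, 0.0169, 0.067 ]))
red (array([462.7, 270.4]), np.int32(36), array([ 0.5289, -0.2973,  0.067 ]))
red scene (array([291., 103.]), np.int32(298), array([ 0.1513, -0.0101,  0.067 ]))
red scene (array([326.2, 219.5]), np.int32(55), array([0.6819, 0.0142, 0.067 ]))
red scene (array([348.3, 281.1]), np.int32(396), array([0.8647, 0.0302, 0.067 ]))
blue ((360.7241516113281, 200.18963623046875), (97.30435180664062, 144.6566619873047), 21.801406860351562) 4523
[[ 0.525   0.0443]
 [ 0.8325 -0.0263]
 [ 0.7796 -0.2313]
 [ 0.4794 -0.1482]]
len [0.31543119 0.2117809  0.31145651 0.19781941] ang [ -12.92596446 -104.46771149  164.51799566   76.66463435] centre [ 0.65410987 -0.09036003]
[((np.int32(345), np.int32(117)), array([ 0.8286, -0.0325])), ((np.int32(430), np.int32(151)), array([ 0.7789, -0.2253])), ((np.int32(378), np.int32(285)), array([ 0.4799, -0.146 ])), ((np.int32(359), np.int32(277)), array([ 0.4903, -0.1057])), ((np.int32(319), np.int32(174)), array([0.6921, 0.0056]))]
board ((377.5423583984375, 181.1494140625), (56.51080322265625, 47.68250274658203), 22.833654403686523) [ 0.68698681 -0.11569395] [0.10179206 0.11659914 0.10103671 0.11388075] [ -14.71850025 -105.32491166  163.74298984   75.05897783]
```

View pics/crop.png

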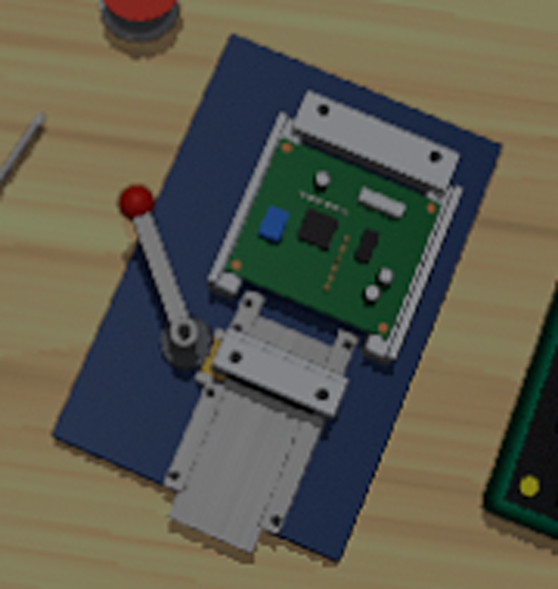

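The crop shows the lever running from hub (329.4,211.8) to the knob at (313.5,169.5), the sliding jaw well behind the board, and the slide path clear.

Run:
```python
from h import *
c=cam("top")
def w(x,y,z): return ray(c,(270+x/3.1-.35,105+y/3.1-.35),z)[:2]
hub=w(184,331,.075); kn=ray(c,(313.5,169.5),.067)[:2]; print("hub",hub,"knob",kn,"len",np.linalg.norm(kn-hub),"ang",np.degrees(np.arctan2(*(kn-hub)[::-1])))
fl,fr=w(296,126,.054),w(450,190,.054); bl,br=w(214,369,.054),w(333,415,.054); gl,gr=w(228,333,.054),w(350,380,.054)
for n,a,b in(("fixed",fl,fr),("back",bl,br),("front",gl,gr)): print(n,a,b,(a+b)/2,np.linalg.norm(a-b),np.degrees(np.arctan2(*(a-b)[::-1]))-90)
yaw=np.radians(-15); 
for yd in(-14,-15,-16):
  yaw=np.radians(yd);R=np.array([[np.cos(yaw),-np.sin(yaw)],[np.sin(yaw),np.cos(yaw)]])
  O=hub-R@[-.07,.066]; O2=(fl+fr)/2-R@[.095,0]; print(yd,O,O2,"jaw back in O2:",R.T@((bl+br)/2-O2),"hub in O2",R.T@(hub-O2),"board",R.T@(np.array([.687,-.1157])-O2))
```

```text
hub [ 0.60415677 -0.02539474] knob [0.68517921 0.0168453 ] len 0.09137207752951752 ang 27.53471926459728
fixed [ 0.75558356 -0.08047647] [ 0.72698408 -0.1866649 ] [ 0.74128382 -0.13357068] 0.10997232761707564 -15.073662378924325
back [ 0.58630597 -0.04815958] [ 0.5681299  -0.12699553] [ 0.57721793 -0.08757755] 0.0809041117100263 -12.982997159643588
front [ 0.6107118  -0.05393432] [ 0.59195613 -0.13515809] [ 0.60133397 -0.0945462 ] 0.0833611174827831 -13.002466258363242
-14 [ 0.65611063 -0.10636879] [ 0.64910572 -0.1105881 ] jaw back in O2: [-0.07531917  0.0049358 ] hub in O2 [-0.06422392  0.07178862] board [0.03800534 0.0042074 ]
-15 [ 0.65468952 -0.10726317] [ 0.64952086 -0.10898287] jaw back in O2: [-0.07537937  0.00196257] hub in O2 [-0.06545255  0.06899885] board [0.03794059 0.00321207]
-16 [ 0.65325302 -0.10813262] [ 0.64996396 -0.10738513] jaw back in O2: [-0.07538768 -0.00101126] hub in O2 [-0.06663231  0.06618806] board [0.03789322 0.00221575]
```

>>> drive_tool([
  [[-0.031,-0.019,0],0],
  [[-0.031,-0.019,0],0],
  [[-0.031,-0.019,0],0],
  [[-0.031,-0.019,0],0],
  [[-0.031,-0.019,0],0],
  [[-0.031,-0.019,0],0],
  [[-0.031,-0.019,0],0],
  [[-0.031,-0.019,0],0],
  [[-0.031,-0.019,0],0],
  [[-0.031,-0.019,0],0],
], jaw=1, grip_force=40)

```text
t: 1.25
tool_pos: [0.4577, 0.275, 0.3039]
tool_rot: [0.636, 3.076, 0.0]
contact_force: [0.5, 0.3, 0.2]
opening: 0.0002
grip_force: 0.0
```

>>> drive_tool([
  [[-0.031,-0.019,0],0],
  [[-0.031,-0.019,0],0],
  [[-0.031,-0.019,0],0],
  [[-0.031,-0.019,0],0],
  [[-0.031,-0.019,0],0],
  [[-0.031,-0.019,0],0],
  [[-0.031,-0.019,0],0],
  [[-0.031,-0.019,0],0],
  [[-0.031,-0.019,0],0],
  [[-0.031,-0.019,0],0],
])

```text
t: 2.25
tool_pos: [0.667, -0.0223, 0.3037]
tool_rot: [-0.636, -3.076, -0.0]
contact_force: [-0.1, 0.5, 0.4]
opening: 0.0
grip_force: 0.0
```

>>> drive_tool([
  [[0,0,0],0.1],
  [[0,0,0],0.1],
  [[0,0,0],0.1],
  [[0,0,0],0.1],
  [[0,0,0],0.1],
  [[0,0,0],0.1],
  [[0,0,0],0.08],
  [[0,0,0],0],
])

```text
t: 3.05
tool_pos: [0.6662, -0.021, 0.3036]
tool_rot: [-1.625, -2.688, 0.0]
contact_force: [0.0, -0.2, 0.8]
opening: 0.0001
grip_force: 0.0
```

```bash
cat >> h.py <<'E'
from scipy.spatial.transform import Rotation as Ro
def plan(x,y,z,yaw):  # tool-axes shift to a tip target, yaw (deg) of tool x
    o=ctrl.get_obs(); R=Ro.from_rotvec(o["tool_rot"]).as_matrix(); p=np.array(o["tool_pos"]); cy=np.degrees(np.arctan2(R[1,0],R[0,0]))
    print("t",o["t"],"tcp",p.round(4),"yaw",cy.round(1),"oh",ctrl.finger_overhang,"q6",round(o["q"][5],2),"F",np.round(o["contact_force"],1),"open",o["opening"])
    print("shift",(R.T@(np.array([x,y,z+ctrl.finger_overhang])-p)).round(4),"turn",np.radians(-((yaw-cy+180)%360-180)).round(3))
E
python3 -c "
from h import *
plan(.6695,-.0219,.058,117.5)"
```

```text
t 3.05 tcp [ 0.6662 -0.021   0.3036] yaw 117.7 oh 0.0726 q6 -0.63 F [ 0.  -0.2  0.8] open 0.0001307733747688896
shift [-0.0024  0.0025  0.173 ] turn 0.003
```

>>> drive_tool([
  [[-0.0024,0.0025,0.03],0],
  [[0,0,0.03],0],
  [[0,0,0.03],0],
  [[0,0,0.03],0],
  [[0,0,0.02],0],
  [[0,0,0.013],0],
  [[0,0,0],0],
])

```text
t: 3.75
tool_pos: [0.6684, -0.0218, 0.1483]
tool_rot: [-1.622, -2.686, 0.003]
contact_force: [-1.5, 0.7, 0.4]
opening: -0.0003
grip_force: 0.0
```

```bash
python3 -c "
from h import *
plan(.6695,-.0219,.058,117.5)
a=cam('scene')[0][150:300,200:400];b=cam('top')[0][100:260,270:450]
cv2.imwrite('pics/d1.png',np.hstack([cv2.resize(a,(400*150//150*1,300)),cv2.resize(b,(338,300))]))"
```

```text
t 3.75 tcp [ 0.6684 -0.0218  0.1483] yaw 117.7 oh 0.0726 q6 -0.63 F [-1.5  0.7  0.4] open -0.0003100684667277556
shift [-0.0007  0.001   0.0177] turn 0.004
```

View pics/d1.png

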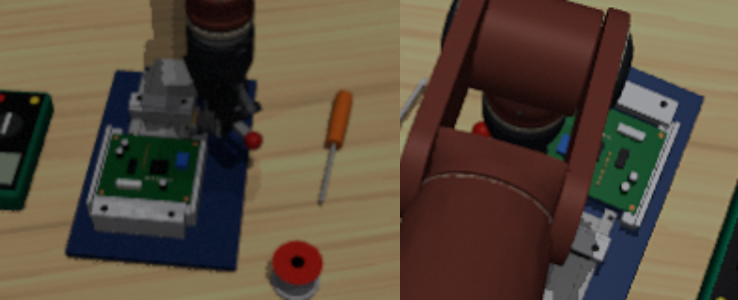

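>>> drive_tool([
  [[-0.0005,0.001,0.009],0],
  [[0,0,0.0085],0],
  [[0,0,0],0],
  [[0.004,0,0],0],
  [[0.004,0,0],0],
  [[0.002,0,0],0],
  [[0,0,0],0],
])

```text
t: 4.55
tool_pos: [0.6661, -0.0126, 0.1338]
tool_rot: [1.625, 2.688, 0.0]
contact_force: [-0.0, -0.2, 0.2]
opening: 0.0001
grip_force: 0.0
```

>>> drive_tool([
  [[0.0063,0.0014,0],-0.1],
  [[0.0063,0.0014,0],-0.1],
  [[0.0063,0.0014,0],-0.1],
  [[0.0063,0.0014,0],-0.1],
  [[0.0063,0.0014,0],-0.1],
  [[0,0,0],0],
])

```text
t: 5.15
tool_pos: [0.6521, 0.0156, 0.1339]
tool_rot: [0.909, 3.005, 0.0]
contact_force: [2.7, 0.4, -0.7]
opening: -0.0002
grip_force: 0.7
```

```bash
python3 -c "
from h import *
plan(.602,-.0265,.058,117.5)
for n in('top','scene'):
  for k in knob(cam(n)): print(n,k)"
```

```text
t 5.15 tcp [0.6521 0.0156 0.1339] yaw 146.3 oh 0.0726 q6 -1.07 F [ 2.7  0.4 -0.7] open -0.00021400599198007268
shift [ 0.0184 -0.0628  0.0032] turn 0.503
top (array([315.2, 108.2]), np.int32(1017), array([0.8158, 0.0326, 0.067 ]))
top (array([280.7, 106. ]), np.int32(96), array([0.81  , 0.1038, 0.067 ]))
top (array([271.8, 129.9]), np.int32(148), array([0.7556, 0.1134, 0.067 ]))
top (array([350.7, 131.2]), np.int32(210), array([ 0.7766, -0.0466,  0.067 ]))
top (array([308. , 149.2]), np.int32(656), array([0.7255, 0.034 , 0.067 ]))
top (array([300.3, 189.6]), np.int32(1614), array([0.6405, 0.0368, 0.067 ]))
top (array([268.5, 148.9]), np.int32(18), array([0.7144, 0.1131, 0.067 ]))
top (array([248.7, 178.7]), np.int32(19), array([0.6475, 0.1417, 0.067 ]))
top (array([255. , 310.2]), np.int32(13481), array([0.3983, 0.0859, 0.067 ]))
top (array([327.2, 233.3]), np.int32(162), array([ 0.5624, -0.0281,  0.067 ]))
top (array([462.7, 270.3]), np.int32(39), array([ 0.5291, -0.2972,  0.067 ]))
scene (array([308.6,  27.2]), np.int32(452), array([-0.4571,  0.1434,  0.067 ]))
scene (array([330.4,  25. ]), np.int32(480), array([-0.4665,  0.2466,  0.067 ]))
scene (array([310.3,  70.9]), np.int32(351), array([-0.0563,  0.0892,  0.067 ]))
scene (array([347.1,  80.3]), np.int32(204), array([0.0344, 0.2125, 0.067 ]))
scene (array([322.3, 105. ]), np.int32(304), array([0.1805, 0.0936, 0.067 ]))
scene (array([269.2, 101. ]), np.int32(101), array([ 0.1265, -0.0825,  0.067 ]))
scene (array([303.5, 109.6]), np.int32(16), array([0.1972, 0.0266, 0.067 ]))
scene (array([328.2, 123.9]), np.int32(113), array([0.2897, 0.0933, 0.067 ]))
scene (array([352.5, 122.7]), np.int32(20), array([0.2958, 0.1718, 0.067 ]))
scene (array([348.3, 281.1]), np.int32(397), array([0.8646, 0.0302, 0.067 ]))
```

>>> drive_tool([
  [[0.0063,0.0014,0.002],-0.1],
  [[0.0063,0.0014,0],-0.1],
  [[0.0063,0.0014,0],-0.1],
  [[0.0063,0.0014,0],-0.1],
  [[0.0063,0.0014,0],-0.1],
  [[0.0063,0.0014,0],-0.1],
  [[0.0063,0.0014,0],-0.1],
  [[0.0063,0.0014,0],-0.1],
])

```text
t: 6.05
tool_pos: [0.6087, 0.0385, 0.1334]
tool_rot: [-0.335, 3.117, 0.003]
contact_force: [4.8, 4.1, 0.2]
opening: -0.0001
grip_force: 3.0
```

```bash
python3 -c "
from h import *
plan(.602,-.0265,.058,117.5)
a=cam('scene')[0][150:300,200:400];b=cam('top')[0][100:260,270:450]
cv2.imwrite('pics/d2.png',np.hstack([cv2.resize(a,(400,300)),cv2.resize(b,(338,300))]))"
```

```text
t 6.05 tcp [0.6087 0.0385 0.1334] yaw -167.7 oh 0.0726 q6 -1.85 F [4.8 4.1 0.2] open -0.00014419043329392397
shift [ 0.0204 -0.0621  0.0026] turn 1.305
```

View pics/d2.png

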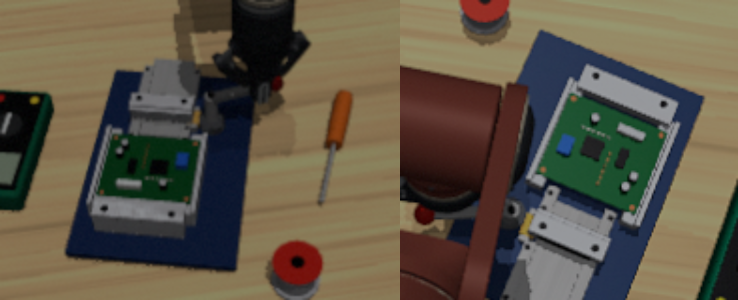

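The lever now stands about 102° in the world frame, with its knob near top pixel (283,215). It follows the fingertip and the jaw hasn't moved.

>>> drive_tool([
  [[0.0063,0.0014,0],-0.1],
  [[0.0063,0.0014,0],-0.1],
  [[0.0063,0.0014,0],-0.1],
  [[0.0063,0.0014,0],-0.1],
  [[0.0063,0.0014,0],-0.1],
  [[0,0,0],0],
])

```text
t: 6.75
tool_pos: [0.5758, 0.0319, 0.1324]
tool_rot: [-1.09, 2.944, 0.001]
contact_force: [1.8, 4.0, 2.6]
opening: -0.0001
grip_force: 2.0
```

>>> drive_tool([
  [[0.0032,0.0007,0],-0.05],
  [[0.0032,0.0007,0],-0.05],
  [[0,0,0],0],
])

```text
t: 7.05
tool_pos: [0.5702, 0.0287, 0.1321]
tool_rot: [-1.235, 2.887, 0.002]
contact_force: [2.3, 3.5, 2.8]
opening: 0.0003
grip_force: 2.2
```

>>> drive_tool([
  [[0.0032,0.0007,0],-0.05],
  [[0,0,0],0],
])

```text
t: 7.25
tool_pos: [0.5675, 0.0269, 0.132]
tool_rot: [-1.307, 2.855, 0.002]
contact_force: [1.4, 4.9, 4.0]
opening: 0.0003
grip_force: 2.3
```

```bash
python3 -c "
from h import *
plan(.602,-.0265,.058,117.5)
a=cam('scene')[0][150:300,200:400];b=cam('top')[0][100:260,270:450]
cv2.imwrite('pics/d3.png',np.hstack([cv2.resize(a,(400,300)),cv2.resize(b,(338,300))]))"
```

```text
t 7.25 tcp [0.5675 0.0269 0.132 ] yaw -130.8 oh 0.0726 q6 -2.51 F [1.4 4.9 4. ] open 0.0003078735103208997
shift [ 0.0179 -0.061   0.0014] turn 1.949
```

View pics/d3.png

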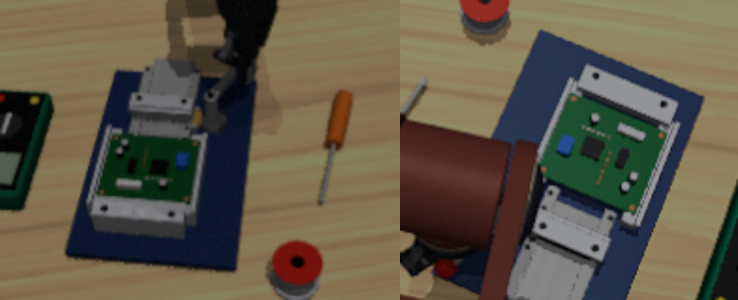

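The knob is at about top pixel (294,243), close to the open stop. I'll press gently until the force rises.

>>> drive_tool([
  [[0.003,0.0005,0],-0.05],
  [[0.003,0,0],-0.03],
  [[0,0,0],0],
])

```text
t: 7.65
tool_pos: [0.5656, 0.026, 0.1323]
tool_rot: [-1.413, 2.791, 0.008]
contact_force: [13.5, 19.4, -4.0]
opening: 0.0004
grip_force: 11.7
```

>>> drive_tool([
  [[0.003,0,0],0],
  [[0,0,0],0],
])

```text
t: 7.85
tool_pos: [0.5652, 0.0255, 0.1324]
tool_rot: [-1.409, 2.786, 0.011]
contact_force: [20.6, 28.2, -8.1]
opening: 0.0
grip_force: 16.7
```

```bash
python3 -c "
from h import *
plan(.602,-.0265,.058,117.5)
c=cam('top')
for k in knob(c):
  if abs(k[0][0]-294)<25 and abs(k[0][1]-245)<25:
    d=k[2][:2]-[.603,-.026]; print(k,np.degrees(np.arctan2(d[1],d[0]))+15)"
```

```text
t 7.85 tcp [0.5652 0.0255 0.1324] yaw -126.3 oh 0.0726 q6 -2.61 F [20.6 28.2 -8.1] open 9.745529157726977e-06
shift [ 0.0201 -0.0604  0.0015] turn 2.027
(array([294.5, 243.9]), np.int32(61), array([0.5328, 0.0315, 0.067 ])) 155.67949517539932
(array([317.9, 257. ]), np.int32(55), array([ 0.5145, -0.0168,  0.067 ])) 189.0651458423485
```

>>> drive_tool([
  [[-0.008,0,0],0],
  [[-0.01,0,0],0],
  [[0,0,-0.03],0],
  [[0,0,-0.03],0.1],
  [[0,0,0],0.14],
  [[0,0,0],0.14],
  [[0,0,0],0.14],
  [[0,0,0],0.14],
  [[0,0,0],0.14],
  [[0,0,0],0.14],
])

```text
t: 8.9
tool_pos: [0.571, 0.0336, 0.1904]
tool_rot: [-0.01, -3.138, 0.002]
contact_force: [-0.6, 0.2, -0.5]
opening: 0.0
grip_force: 0.0
```

>>> drive_tool([
  [[0,0,0],0.14],
  [[0,0,0],0.12],
  [[0,0,0],0],
])

```text
t: 9.2
tool_pos: [0.5711, 0.0337, 0.1905]
tool_rot: [-0.406, -3.113, 0.002]
contact_force: [0.6, 0.2, -0.0]
opening: -0.0003
grip_force: 0.0
```

```bash
python3 -c "
from h import *
plan(.5473,-.0796,.038,165)"
```

```text
t 9.2 tcp [0.5711 0.0337 0.1905] yaw 165.1 oh 0.0726 q6 -1.38 F [ 0.6  0.2 -0. ] open -0.00028338284589521254
shift [-0.0063 -0.1154  0.08  ] turn 0.002
```

>>> drive_tool([
  [[-0.006,-0.03,0],0],
  [[0,-0.03,0],0],
  [[0,-0.03,0],0],
  [[0,-0.025,0],0],
  [[0,0,0],0],
  [[0,0,0.03],0],
  [[0,0,0.03],0],
  [[0,0,0.01],0],
  [[0,0,0.006],0],
  [[0,0,0],0],
])

```text
t: 10.2
tool_pos: [0.5481, -0.0782, 0.1152]
tool_rot: [-0.403, -3.115, -0.0]
contact_force: [0.1, 0.0, 0.2]
opening: -0.0001
grip_force: 0.0
```

>>> drive_tool([
  [[-0.005,0,0],0],
  [[-0.005,0,0],0],
  [[-0.005,0,0],0],
  [[0,0,0],0],
])

```text
t: 10.6
tool_pos: [0.5638, -0.0827, 0.1164]
tool_rot: [0.404, 3.114, -0.001]
contact_force: [0.4, 0.1, -0.5]
opening: -0.0002
grip_force: 0.0
```

```bash
python3 -c "
from h import *
plan(.5473,-.0796,.038,165)
a=cam('scene')[0][150:300,200:400];b=cam('top')[0][100:260,270:450]
cv2.imwrite('pics/d4.png',np.hstack([cv2.resize(a,(400,300)),cv2.resize(b,(338,300))]))"
```

```text
t 10.6 tcp [ 0.5638 -0.0827  0.1164] yaw 165.2 oh 0.0726 q6 -1.59 F [ 0.4  0.1 -0.5] open -0.00022147298493291673
shift [ 0.0168 -0.0012  0.0058] turn 0.004
```

View pics/d4.png

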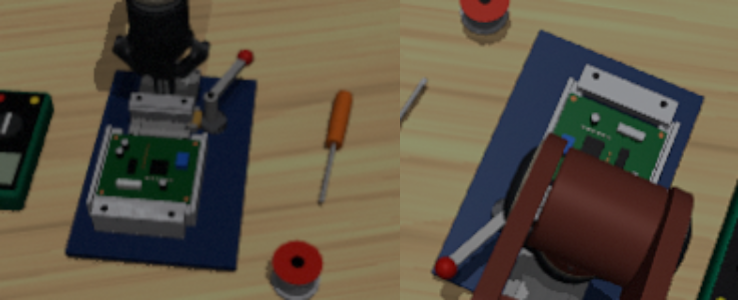

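The lever is open (knob behind-left), and the fingertip stands behind the jaw's centre. I'll lower it slightly and push.

>>> drive_tool([
  [[0,0,0.004],0],
  [[-0.003,0,0],0],
  [[-0.004,0,0],0],
  [[-0.004,0,0],0],
  [[-0.004,0,0],0],
  [[-0.004,0,0],0],
  [[-0.004,0,0],0],
  [[-0.004,0,0],0],
  [[-0.004,0,0],0],
  [[0,0,0],0],
])

```text
t: 11.7
tool_pos: [0.5933, -0.0904, 0.1116]
tool_rot: [0.404, 3.114, 0.0]
contact_force: [-1.8, 0.9, -0.7]
opening: -0.0003
grip_force: 0.9
```

>>> drive_tool([
  [[-0.004,0,0],0],
  [[-0.004,0,0],0],
  [[-0.002,0,0],0],
  [[0,0,0],0],
])

```text
t: 12.1
tool_pos: [0.6029, -0.093, 0.1118]
tool_rot: [0.404, 3.114, -0.0]
contact_force: [-0.7, 1.0, -1.4]
opening: -0.0
grip_force: 0.6
```

>>> drive_tool([
  [[-0.002,0,0],0],
  [[-0.002,0,0],0],
  [[0,0,0],0],
])

```text
t: 12.4
tool_pos: [0.6064, -0.0939, 0.1117]
tool_rot: [0.404, 3.115, -0.0]
contact_force: [-3.5, 0.4, 1.0]
opening: 0.0
grip_force: 1.3
```

>>> drive_tool([
  [[-0.002,0,0],0],
  [[-0.002,0,0],0],
  [[0,0,0],0],
])

```text
t: 12.7
tool_pos: [0.6104, -0.095, 0.1117]
tool_rot: [0.404, 3.114, -0.0]
contact_force: [-2.1, -0.2, 1.5]
opening: 0.0002
grip_force: 1.3
```

>>> drive_tool([
  [[-0.002,0,0],0],
  [[-0.001,0,0],0],
  [[0,0,0],0],
])

```text
t: 13.0
tool_pos: [0.6132, -0.0957, 0.1116]
tool_rot: [0.404, 3.115, -0.0]
contact_force: [-3.0, -0.8, 2.0]
opening: 0.0003
grip_force: 1.5
```

>>> drive_tool([
  [[-0.0015,0,0],0],
  [[-0.001,0,0],0],
  [[0,0,0],0],
])

```text
t: 13.3
tool_pos: [0.6155, -0.0963, 0.1115]
tool_rot: [0.404, 3.115, -0.0]
contact_force: [-2.2, 0.1, 3.4]
opening: 0.0004
grip_force: 1.6
```

>>> drive_tool([
  [[-0.0015,0,0],0],
  [[0,0,0],0],
])

```text
t: 13.5
tool_pos: [0.6168, -0.0967, 0.1114]
tool_rot: [-0.404, -3.115, 0.0]
contact_force: [-4.2, 1.0, 3.2]
opening: 0.0001
grip_force: 2.0
```

>>> drive_tool([
  [[-0.0015,0,0],0],
  [[0,0,0],0],
])

```text
t: 13.7
tool_pos: [0.6171, -0.0967, 0.1114]
tool_rot: [-0.403, -3.111, -0.001]
contact_force: [-11.0, 1.5, 7.4]
opening: -0.0001
grip_force: 4.9
```

>>> drive_tool([
  [[-0.0015,0,0],0],
  [[0,0,0],0],
])

```text
t: 13.9
tool_pos: [0.6174, -0.0968, 0.1113]
tool_rot: [-0.402, -3.107, -0.001]
contact_force: [-16.1, 2.4, 10.5]
opening: 0.0001
grip_force: 7.8
```

```bash
python3 -c "
from h import *
plan(.5473,-.0796,.038,165)
a=cam('scene')[0][150:300,200:400]
cv2.imwrite('pics/d5.png',cv2.resize(a,(800,600),interpolation=2))"
```

```text
t 13.9 tcp [ 0.6174 -0.0968  0.1113] yaw 165.2 oh 0.0726 q6 -1.59 F [-16.1   2.4  10.5] open 0.00011182848619065021
shift [ 0.0721 -0.0012  0.0013] turn 0.004
```

View pics/d5.png

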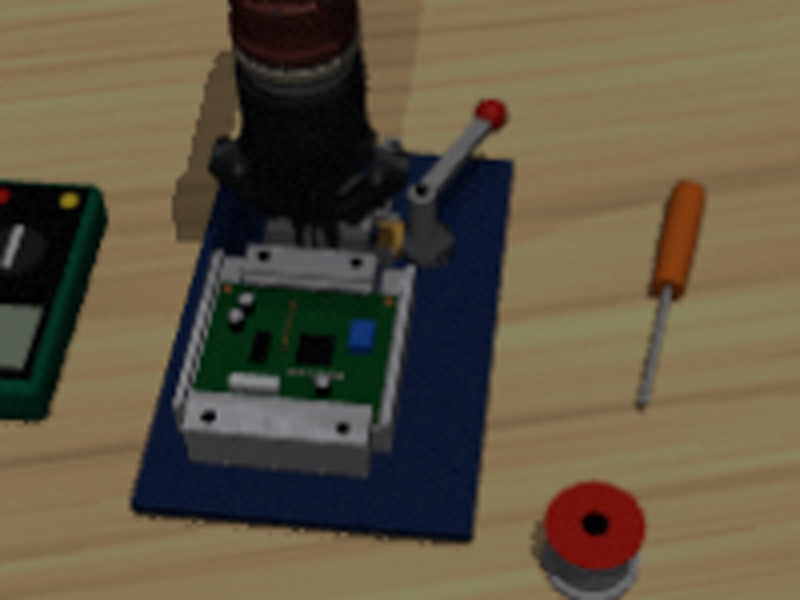

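The jaw is snug against the board and the board against the fixed jaw: the stop was hard. Next I back off and move to the lever's far side.

>>> drive_tool([
  [[0.008,0,0],0],
  [[0.012,0,0],0],
  [[0,0,-0.02],0],
  [[0,0,-0.03],0],
  [[0,0,-0.03],0],
  [[0,0,0],-0.14],
  [[0,0,0],-0.14],
  [[0,0,0],-0.14],
  [[0,0,0],-0.14],
  [[0,0,0],-0.14],
])

```text
t: 14.95
tool_pos: [0.6002, -0.0921, 0.1913]
tool_rot: [-0.698, 3.062, -0.001]
contact_force: [-0.5, 0.1, -0.1]
opening: -0.0001
grip_force: 0.0
```

>>> drive_tool([
  [[0,0,0],-0.14],
  [[0,0,0],-0.14],
  [[0,0,0],-0.13],
  [[0,0,0],0],
])

```text
t: 15.35
tool_pos: [0.6002, -0.0922, 0.1913]
tool_rot: [-1.298, 2.86, -0.001]
contact_force: [-0.4, -0.2, -0.5]
opening: 0.0001
grip_force: 0.0
```

```bash
python3 -c "
from h import *
plan(.538,-.009,.060,230)
c=cam('scene')
for k in knob(c):
  if abs(k[0][0]-322)<9 and abs(k[0][1]-178)<9: print(k)"
```

```text
t 15.35 tcp [ 0.6002 -0.0922  0.1913] yaw -131.2 oh 0.0726 q6 -2.7 F [-0.4 -0.2 -0.5] open 7.25590461542768e-05
shift [-0.0216  0.1016  0.0586] turn -0.021
(array([322.5, 177.7]), np.int32(33), array([0.5318, 0.0316, 0.067 ]))
```

>>> drive_tool([
  [[-0.0055,0.025,0],0],
  [[-0.0055,0.025,0],0],
  [[-0.0055,0.025,0],0],
  [[-0.005,0.0265,0],0],
  [[0,0,0],0],
  [[0,0,0.02],0],
  [[0,0,0.02],0],
  [[0,0,0.01],0],
  [[0,0,0.011],0],
  [[0,0,0],0],
])

```text
t: 16.4
tool_pos: [0.5374, -0.0095, 0.1289]
tool_rot: [1.296, -2.859, -0.002]
contact_force: [-0.7, -0.4, -1.5]
opening: -0.0
grip_force: 0.0
```

>>> drive_tool([
  [[-0.004,0,0],0],
  [[-0.004,0,0],0],
  [[-0.002,0,0],0],
  [[-0.0063,0.0014,0],0.1],
  [[-0.0063,0.0014,0],0.1],
  [[-0.0063,0.0014,0],0.1],
  [[-0.0063,0.0014,0],0.1],
  [[0,0,0],0],
])

```text
t: 17.2
tool_pos: [0.5603, 0.019, 0.131]
tool_rot: [0.705, -3.061, 0.001]
contact_force: [-1.7, -0.2, 2.2]
opening: -0.0001
grip_force: 1.1
```

```bash
python3 -c "
from h import *
plan(.602,-.0265,.060,230)
a=cam('scene')[0][150:300,200:400];b=cam('top')[0][100:260,270:450]
cv2.imwrite('pics/d6.png',np.hstack([cv2.resize(a,(400,300)),cv2.resize(b,(338,300))]))"
```

```text
t 17.2 tcp [0.5603 0.019  0.131 ] yaw -154.1 oh 0.0726 q6 -2.12 F [-1.7 -0.2  2.2] open -7.429924425105382e-05
shift [-0.0176 -0.0591 -0.0016] turn -0.42
```

View pics/d6.png

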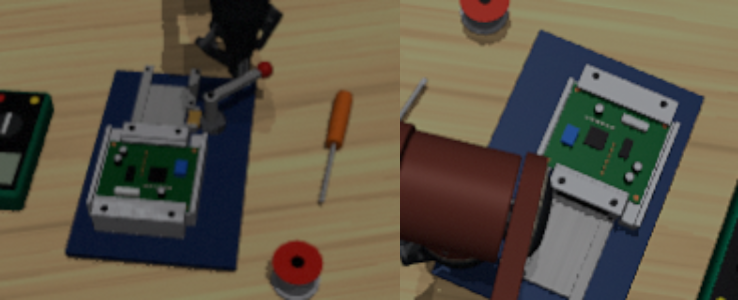

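The board sits tight between both jaws, and the lever (knob at the left crop's (265,70)) is following the fingertip. I continue.

>>> drive_tool([
  [[-0.0063,0.0014,0],0.1],
  [[-0.0063,0.0014,0],0.1],
  [[-0.0063,0.0014,0],0.1],
  [[-0.0063,0.0014,0],0.1],
  [[-0.0063,0.0014,0],0.1],
  [[-0.0063,0.0014,0],0.1],
  [[-0.0063,0.0014,0],0.1],
  [[0,0,0],0],
])

```text
t: 18.1
tool_pos: [0.6014, 0.0351, 0.1304]
tool_rot: [-0.386, -3.117, -0.001]
contact_force: [-2.7, 1.4, 1.1]
opening: 0.0
grip_force: 1.4
```

>>> drive_tool([
  [[-0.0063,0.0014,0],0.1],
  [[-0.0063,0.0014,0],0.1],
  [[-0.0063,0.0014,0],0.1],
  [[-0.0063,0.0014,0],0.1],
  [[-0.0063,0.0014,0],0.1],
  [[-0.0063,0.0014,0],0.1],
  [[0,0,0],0],
])

```text
t: 18.8
tool_pos: [0.6371, 0.0246, 0.1301]
tool_rot: [-1.289, -2.861, -0.0]
contact_force: [-5.7, 2.1, 2.6]
opening: -0.0001
grip_force: 2.7
```

```bash
python3 -c "
from h import *
plan(.602,-.0265,.060,110)
for n in ('top','scene'):
 for k in knob(cam(n)):
  d=k[2][:2]-[.603,-.026]
  if .08<np.hypot(*d)<.1: print(n,k,np.degrees(np.arctan2(d[1],d[0]))+15)"
```

```text
t 18.8 tcp [0.6371 0.0246 0.1301] yaw 131.5 oh 0.0726 q6 -0.8 F [-5.7  2.1  2.6] open -0.00012940488491748403
shift [-0.015  -0.0602 -0.0025] turn 0.375
top (array([285.3, 210. ]), np.int32(1051), array([0.5958, 0.0595, 0.067 ])) 109.81355089370652
scene (array([331.5, 215.9]), np.int32(56), array([0.6724, 0.0297, 0.067 ])) 53.75030695307034
```

>>> drive_tool([
  [[-0.0063,0.0014,0],0.1],
  [[-0.0063,0.0014,0],0.1],
  [[-0.0032,0.0007,0],0.05],
  [[0,0,0],0],
])

```text
t: 19.3
tool_pos: [0.6487, 0.0149, 0.1299]
tool_rot: [-1.634, -2.677, -0.0]
contact_force: [-6.2, 4.6, 3.5]
opening: 0.0
grip_force: 3.7
```

>>> drive_tool([
  [[-0.0032,0.0007,0],0.05],
  [[-0.0032,0.0007,0],0.05],
  [[0,0,0],0],
])

```text
t: 19.6
tool_pos: [0.6526, 0.0102, 0.1298]
tool_rot: [-1.765, -2.591, -0.001]
contact_force: [-7.4, 6.6, 4.9]
opening: 0.0002
grip_force: 4.3
```

>>> drive_tool([
  [[-0.003,0,0],0.03],
  [[0,0,0],0],
])

```text
t: 19.8
tool_pos: [0.6531, 0.0096, 0.1298]
tool_rot: [-1.8, -2.561, -0.005]
contact_force: [-9.2, 13.3, 6.9]
opening: -0.0004
grip_force: 8.1
```

```bash
python3 -c "
from h import *
plan(.602,-.0265,.060,110)
for n in ('top','scene'):
 for k in knob(cam(n)):
  d=k[2][:2]-[.603,-.026]
  if .08<np.hypot(*d)<.1: print(n,k,np.degrees(np.arctan2(d[1],d[0]))+15)"
```

```text
t 19.8 tcp [0.6531 0.0096 0.1298] yaw 109.8 oh 0.0726 q6 -0.45 F [-9.2 13.3  6.9] open -0.00041108402183452647
shift [-0.0166 -0.0604 -0.0027] turn -0.004
scene (array([322. , 221.6]), np.int32(53), array([0.6868, 0.0027, 0.067 ])) 33.90541412524212
```

>>> drive_tool([
  [[-0.003,0,0],0],
  [[0,0,0],0],
  [[0,0,0],0],
])

```text
t: 20.2
tool_pos: [0.6534, 0.0092, 0.1298]
tool_rot: [-1.796, -2.559, -0.009]
contact_force: [-12.6, 21.0, 9.9]
opening: 0.0002
grip_force: 12.1
```

>>> drive_tool([
  [[0.008,0,0],0],
  [[0.012,0,0],0],
  [[0,0,-0.03],0],
  [[0,0,-0.04],0],
  [[0,0,-0.04],0],
  [[0.04,0,-0.03],0],
  [[0.04,0,0],0],
  [[0.04,0,0],0],
  [[0.04,0,0],0],
  [[0.04,0,0],0],
])

```text
t: 21.2
tool_pos: [0.582, 0.2113, 0.2708]
tool_rot: [1.808, 2.568, 0.002]
contact_force: [0.0, -0.0, -0.6]
opening: -0.0002
grip_force: 0.0
```

>>> drive_tool([
  [[0.04,0,0],0],
  [[0.04,0,0],0],
  [[0.04,0,0],0],
  [[0,0,0],0],
  [[0,0,0],0],
])

```text
t: 21.7
tool_pos: [0.5419, 0.3236, 0.2704]
tool_rot: [1.806, 2.569, 0.001]
contact_force: [0.6, 0.1, -0.5]
opening: -0.0004
grip_force: 0.0
```

```bash
python3 -c "
from h import *
plan(.602,-.0265,.060,110)
for n in ('top','scene'):
 c=cam(n)
 if n=='top': cv2.imwrite('pics/e.png',cv2.resize(c[0][80:295,200:500],(800,573),interpolation=2))
 for k in knob(c):
  d=k[2][:2]-[.603,-.026]
  if .08<np.hypot(*d)<.1: print(n,k,np.degrees(np.arctan2(d[1],d[0]))+15)"
```

```text
t 21.7 tcp [0.5419 0.3236 0.2704] yaw 109.8 oh 0.0726 q6 0.08 F [ 0.6  0.1 -0.5] open -0.0003901735767781364
shift [-0.3497 -0.0622  0.138 ] turn -0.004
top (array([319.5, 168. ]), np.int32(80), array([0.6901, 0.0055, 0.067 ])) 34.88268970646419
scene (array([322.1, 221.5]), np.int32(58), array([0.6867, 0.003 , 0.067 ])) 34.10994819798944
```

View pics/e.png

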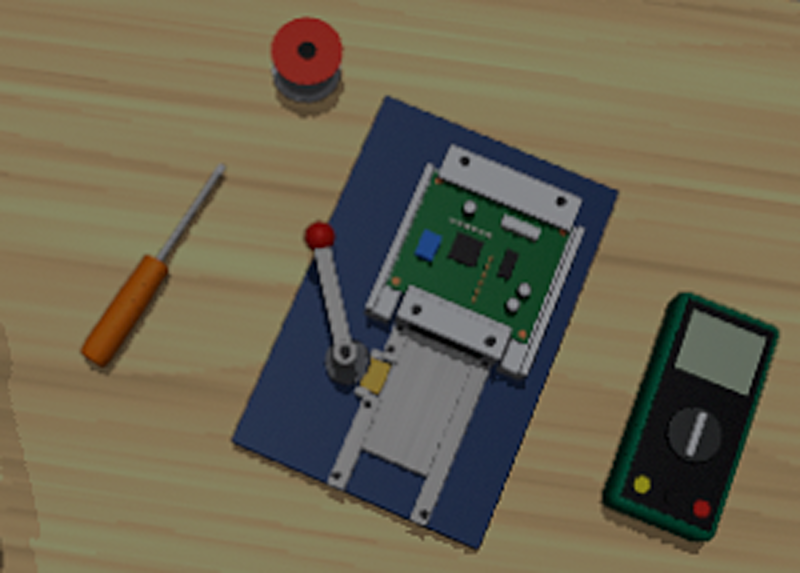

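The final view shows the lever at its locked stop (34.9° in the holder frame, knob at crop (319,236)). The board is flush between both jaws, and the meter, driver and reel haven't moved.

```bash
python3 -c "
from station import ctrl
print(ctrl.finish_job())"
```

```text
the job is handed in; nothing more can be done
None
```

The job is handed in, with no verdict returned: the lever was opened, the jaw pushed forward until the board sat snug, and the lever swung back to its locked stop; the last picture showed the board flat between both jaws and the meter, screwdriver and reel in place.

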